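# Free the hobby clamp's trigger and pump it onto a glued cork hide

### The arm

A 6-joint arm with a two-finger parallel gripper is mounted at the origin on the work surface. World frame = base frame: x ahead of the robot, y to its left, z up, the work surface at z = 0. Lengths are in m, angles in degrees, forces in N, time in s.
With the tool pointing down it reaches from about 0.35 to 0.875 m from the base axis. Payload 4.2 kg.
Tool frame: the origin (TCP) lies where the fingers leave the gripper's body, on its centre line; the fingertips stand 70 mm ahead of it and the grasp point (between the pads) lies 51 mm ahead of it; z points along the fingers, y is the direction in which the jaws open and shut (so a half turn about z gives the same grasp; the last joint's range is limited). The gripper opens to 87 mm and grips with 3 to 60 N. Pads are 19 mm wide; open, the fingers measure 117 mm over their backs; the gripper's body (75 mm by 190 mm) begins 51 mm behind the grasp point.
Start: joints at [82.254, 22.042, 0.453, 0, -68.411, -14.817], TCP at [0.24, 0.577, 0.292] pointing down, gripper open.
Joint ranges: [-179.83, 179.83], [-69.29, 118.12], [-61.27, 80.66], [-181.25, 117.63], [-171.15, -9.14], [-177.46, 177.46]. Speed limits (degrees/s): [159.86, 159.86, 180, 180, 180, 180].

### API

Orientations are given as a 3x3 rotation matrix whose columns are the frame's x, y, z axes.
In Python, from station import sense, capture, camera_model, finish_job gives the robot as it stands.
- The arm moves only by the shell command python3 -m inch 'ROWS'. ROWS is JSON, a list of rows, each an object with "hand": the closure, from 0 (fully open) to 1 (shut); "slide": the shift along the world's x, y, z in cm, a list of three; "yaw": the turn about the world's z in rad. A call has 1 to 10 rows; each row is the pose to reach, as a shift and turn from the pose commanded when the call began; what a row does not reach only later rows make up. A row lasts 1/8 s, in which the tool goes at most 62.5 mm and 10.7 degrees, less where a joint would pass 70% of its speed; a pose out of reach is approached as far as the arm can. A call with a gripper value outside its range is refused whole. The fingers move at their own pace and stop on an object; the grip force is fixed at half the most. Time passes only in rows, so rows that repeat a pose let the fingers close. It gives the time, the measured TCP pose, the force and the opening at its end, in the units of the state.
- sense(): the state, without advancing time (a new reading comes with each control period).
- capture(name): name is "scene" or "top" or "wrist"; returns the picture (384x512x3 uint8, blue, green, red); there is no depth.
- camera_model(name): a dict with "mtx" (3x3 intrinsics, pixels), "xyz" and "orientation" of the camera in the world; the wrist camera has in their place "tool_from_camera" (4x4, takes a point from camera to tool coordinates, whose origin is the TCP and whose axes are the flange's). Camera axes: x right, y up, looking along -z (the intrinsics and any distortion apply to the point x, -y, -z); pixel columns grow to the right and rows downward; lengths in m; the calibration is good to about 2 mm. A picture is of the moment at which its call begins: read the wrist's pose just before it. camera_model takes no time and is no camera call.
- finish_job(): hands the job in, once; it reports no verdict.
The state is a dict: "time_s": time; "joints": joint angles; "joint_velocities": joint speeds; "effort": joint torques, N m; "tcp_pos": TCP position; "ee_rot": TCP orientation; "wrist_force": force on the tool from outside, world axes, zero at the start; "moment": the same for the moment, N m; "gripper_width": opening from 0.0 (shut) to 1.0 (fully open).
Only numpy, scipy, OpenCV 4.12 (cv2) and the standard library are available. Lean on these libraries where they do the work, as an engineer would, in place of code of your own. Each camera call takes 0.05 s, during which the arm holds its last target. There are 200 camera calls.

### The job

The cork hide's glued seam needs gentle pressure: press the red lock pedal of the small bench clamp right down to its stop so that the orange trigger springs out, then pump the trigger towards the black handle until the sprung rubber pad has pushed the cork against the fence and the pad's white pointer stands in the green band (pad pushed in about half way), never crushing it into the last of its travel. Work the jaw only by the trigger, do not touch the jaw, the pad or the cork, and leave the glass cup, the feeding dish and the forceps where they are. Finish while still holding the trigger squeezed, with the pointer in the green band: if you let go, the pad slackens.

Things in the scene. Friction and masses are not known exactly. Their poses are not given: they have to be found in the camera images.
- clamp: One-hand bar clamp fixed on a plywood board. Origin on the table under the handle's trigger-side face; x = the way the jaw advances, z up, pedal on the -y side. Plywood 12 mm thick. Handle post at x 0 to 14 mm, fence face at +210 mm; the toothed bar reaches back to -172 mm, 44 mm high. Heights above the table: head and pedal under 75 mm, jaw and pad under 84 mm, fence 87 mm.
- handle_grip (a point): Centre of the fixed black handle post, 135 mm above the table. The post is upright, 14 mm thick along the clamp's x, 26 mm wide along y, its top 165 mm above the table, free-standing above 62 mm.
- trigger_grip (a point): Centre of the orange trigger post, 135 mm above the table: upright, 10 mm thick along the clamp's x, 26 mm wide along y, top at 165 mm, on the -x side of the handle post and parallel to it. It slides along x with trigger. Over the outer faces of both posts: 26 mm locked in, 56.5 mm sprung out, 36.5 mm squeezed. A full squeeze moves the jaw 13 to 20 mm, usually 14.
- trigger (a joint): Trigger slide in m: 0 locked in (start), 0.0305 sprung fully out; once freed it squeezes in to 0.0105 (20 mm pump). Spring 4 N out, 6 N in. A squeeze drives the jaw 1:1 (7 mm teeth, up to 7 mm idle first); on the way out the jaw stays. Against the pad it takes the spring's plus the pad's force plus 4 N.
- pedal_top (a point): Centre of the upper face of the red pedal plate (44 mm along x, 40 mm along y), 70 mm above the table when up, about 50 mm when down; it is at -30 mm, -98 mm in the clamp's x, y. Press it straight down.
- pedal (a joint): Pedal hinge in rad: 0 up, 0.35 down on its stop (the plate sinks about 20 mm; 3 N at first, 6.5 N at the stop). From about 0.25 the hook clears the trigger, which then springs out by itself. The pedal springs back up when let go.
- jaw (a joint): Jaw slide in m along the clamp's x, 0 = fully back. A brake holds it against about 4 N; a stronger pad force pushes it back unless the trigger is held squeezed.
- pad_face (a point): Centre of the rubber pad's front face (46 mm wide, 40 mm high), 40 mm above the table; at 80 mm + jaw - pad in the clamp's x. The pad is carried by the orange jaw.
- pad (a joint): How far the sprung pad is pushed back into the jaw, m: 0 free, 0.021 end of travel; 0.8 N per mm. A white pointer on the pad runs over a strip on the jaw: yellow 0 to 0.006, green 0.006 to 0.015, red above. Above 0.0185 the cork is crushed.
- cork_center (a point): Centre of the loose cork hide, a cork arch 60 mm along the clamp's x, 70 mm wide, 55 mm high, standing on the plywood between pad and fence, 2 to 14 mm short of the fence; it slides easily.
- fence_face (a point): Middle of the fixed steel fence's face (90 mm wide, 75 mm high) that the cork is pushed against, 40 mm above the table.
- cup: Small glass nano cup, 68 mm across, 62 mm high, standing; origin under its centre. Not to be disturbed.
- dish: Black feeding dish, 76 mm across, 20 mm high; origin under its centre. Not to be disturbed.
- forceps: Steel forceps lying flat, 155 mm long, 4 mm high, tips to its +x; origin under its middle. Not to be disturbed.

How it is judged:
By the outcome, as a careful person would: the job done as asked, in the order asked, and still so for the second after the job is handed in, while the arm keeps its last pose, push and grip.
It also fails if it takes over 69 s, if anything falls off the work surface, if the arm or the gripper's body presses on something with over 40 N, if the wrist force passes 120 N, or if a joint passes its speed limit or range.

## Working session

There is one attempt and no reset: what is moved stays moved. The work goes in short steps, Python scripts to look and compute and a shell command to move; the robot and the scene stay as the last step left them, time stands still between calls to the robot, and variables do not carry over. Pictures are saved under pics/ and viewed, about 8 in all and at most 12, crops included, and the job is handed in when it is done.

```bash
mkdir -p pics; ls; python3 - <<'E'
from station import *
import cv2,numpy as np
s=sense();print({k:np.round(v,3).tolist() for k,v in s.items()})
for n in("scene","top"):
    cv2.imwrite(f"pics/{n}0.png",capture(n)); m=camera_model(n);print(n,m)
print(camera_model("wrist"))
E
```

```text
pics
{'time_s': 0.0, 'joints': [82.253, 22.092, 0.38, -0.028, -68.412, -14.817], 'joint_velocities': [-0.041, 0.021, 0.021, -0.041, -0.028, -0.012], 'effort': [-0.0, -39.066, 18.74, 4.22, 0.011, -0.0], 'tcp_pos': [0.24, 0.577, 0.291], 'ee_rot': [[0.923, -0.384, -0.001], [-0.384, -0.923, -0.002], [0.0, 0.002, -1.0]], 'wrist_force': [0.744, -0.803, 0.494], 'moment': [0.025, 0.019, 0.036], 'gripper_width': 0.998}
scene {'mtx': array([[457.1174307 ,   0.        , 249.45110264],
       [  0.        , 457.1174307 , 181.87094757],
       [  0.        ,   0.        ,   1.        ]]), 'xyz': array([1.05813392, 0.42058008, 0.57499466]), 'orientation': array([[-0.62418982, -0.45408366,  0.63576339],
       [ 0.78117527, -0.37559283,  0.49869352],
       [ 0.01233959,  0.80792206,  0.58916015]])}
top {'mtx': array([[357.75653951,   0.        , 260.50254637],
       [  0.        , 357.75653951, 184.532869  ],
       [  0.        ,   0.        ,   1.        ]]), 'xyz': array([0.49495479, 0.03275064, 0.80474295]), 'orientation': array([[ 0.0275273 ,  0.9958905 , -0.08628074],
       [-0.99929254,  0.02962821,  0.02316423],
       [ 0.02562538,  0.08558205,  0.99600153]])}
{'mtx': array([[303.81082562,   0.        , 255.87975606],
       [  0.        , 303.81082562, 192.28979319],
       [  0.        ,   0.        ,   1.        ]]), 'tool_from_camera': array([[-4.73122884e-04,  9.67489849e-01,  2.52909407e-01,
         6.92536393e-02],
       [ 9.99999879e-01,  4.23022451e-04,  2.52473406e-04,
         5.87096676e-04],
       [ 1.37279101e-04,  2.52909495e-01, -9.67489932e-01,
        -9.27408620e-02],
       [ 0.00000000e+00,  0.00000000e+00,  0.00000000e+00,
         1.00000000e+00]])}
```

View pics/top0.png

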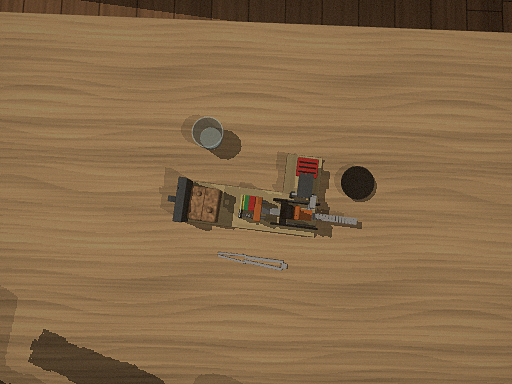

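View pics/scene0.png

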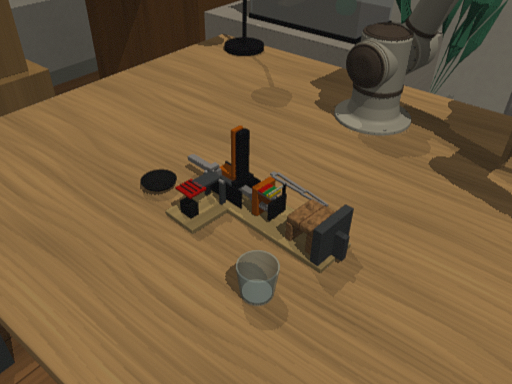

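```bash
python3 - <<'E'
import cv2,numpy as np
a=cv2.imread("pics/top0.png")[140:250,160:370]; b=cv2.imread("pics/scene0.png")[120:275,130:360]
cv2.imwrite("pics/topc.png",cv2.resize(a,None,fx=3.8,fy=3.8,interpolation=2))
cv2.imwrite("pics/scenec.png",cv2.resize(b,None,fx=3.4,fy=3.4,interpolation=2))
E
```

```text
(no output)
```

View pics/topc.png

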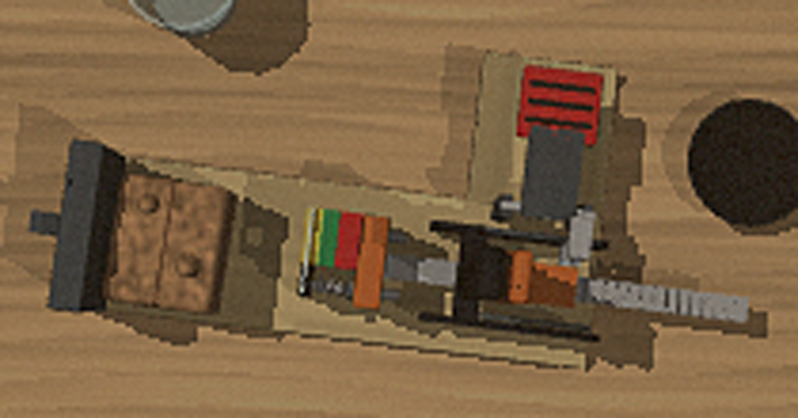

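View pics/scenec.png

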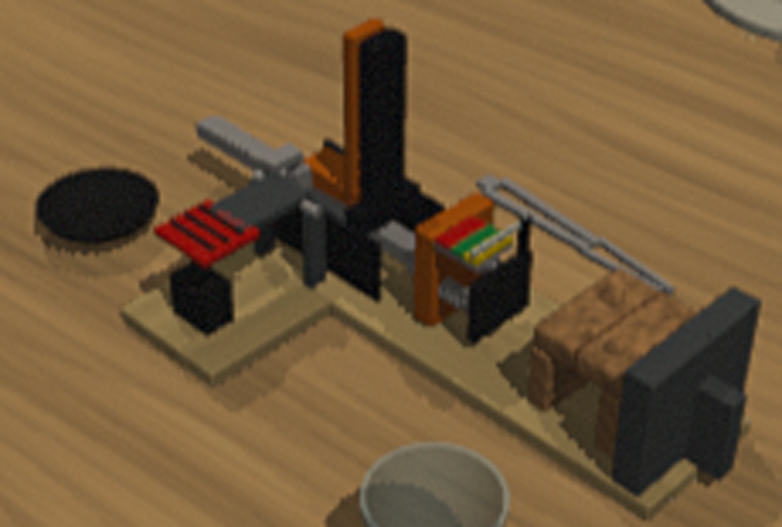

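```bash
cat >h.py <<'E'
from station import *
import cv2,numpy as np
def proj(n,P):
    m=camera_model(n); c=(np.atleast_2d(P)-m["xyz"])@m["orientation"]
    return np.c_[c[:,0]/-c[:,2],-c[:,1]/-c[:,2]]@m["mtx"][:2,:2].T+m["mtx"][:2,2]
def R(t): return np.array([[np.cos(t),-np.sin(t),0],[np.sin(t),np.cos(t),0],[0,0,1]])
def W(p,C): return np.atleast_2d(C)@R(p[2]).T+[p[0],p[1],0]
E
python3 - <<'E'
from h import *
from scipy.optimize import least_squares
ped=[(-8,-118,70),(-52,-118,70),(-52,-78,70),(-8,-78,70)]
T=ped+[(-2,-13,165),(-12,-13,165),(-12,13,165),(-2,13,165),(210,-45,87),(210,45,87),(-172,0,44)]
tp=[(526,66),(605,72),(597,145),(517,137),(512,250),(530,252),(528,303),(509,301),(103,143),(82,311),(747,308)]
S=[ped[1],ped[0],ped[3],ped[2],(210,-45,87),(210,45,87)]
sp=[(155,232),(208,265),(258,235),(200,202),(615,372),(735,288)]
T=np.array(T)/1e3;S=np.array(S)/1e3
tp=np.array(tp)/3.8+[160,140];sp=np.array(sp)/3.4+[130,120]
def f(p,w):
    a=(proj("top",W(p,T))-tp);b=(proj("scene",W(p,S))-sp)
    return np.r_[w[0]*a.ravel(),w[1]*b.ravel()]
for w in((1,1),(1,0),(0,1)):
    r=least_squares(f,[.45,-.1,1.5],args=(w,),loss="soft_l1");print(w,r.x,np.degrees(r.x[2]))
    if w==(1,1): print(np.round(r.fun.reshape(-1,2),1).tolist()); p=r.x
    print(np.round(W(r.x,[(0.001,0,.165),(-.03,-.098,.07)]),4))
print([ (k,np.round(W(p,[v]),3)) for k,v in dict(fence=(.21,0,.087),rod=(-.172,0,.044)).items()])
# objects on top: cup (208,133) dish (358,183)
m=camera_model("top")
for uv,z in(((208,131),.06),((358,183),.02),((252,262),.004)):
    d=m["orientation"]@np.array([(uv[0]-m["mtx"][0,2])/m["mtx"][0,0],-(uv[1]-m["mtx"][1,2])/m["mtx"][1,1],-1]);print(np.round(m["xyz"]+d*(z-m["xyz"][2])/d[2],3))
E
```

```text
(1, 1) [ 0.50272952 -0.04103822  1.47619157] 84.57954664399878
[[-0.7, -0.9], [-0.6, 0.2], [-0.6, -0.1], [-0.5, -0.6], [-0.1, -0.8], [0.7, -0.7], [-0.4, 0.4], [-1.0, 0.2], [-0.0, -0.4], [-0.8, 0.2], [9.5, 1.4], [-2.0, -1.0], [-2.2, -0.3], [-0.1, -0.9], [1.5, -1.1], [1.2, -0.4], [-1.7, -0.9]]
[[ 0.5028 -0.04    0.165 ]
 [ 0.5975 -0.0802  0.07  ]]
(1, 0) [ 0.50251043 -0.04168016  1.4769476 ] 84.62286382906714
[[ 0.5026 -0.0407  0.165 ]
 [ 0.5973 -0.0807  0.07  ]]
(0, 1) [ 0.50355939 -0.03879826  1.47569124] 84.55087988004536
[[ 0.5037 -0.0378  0.165 ]
 [ 0.5983 -0.078   0.07  ]]
[('fence', array([[0.523, 0.168, 0.087]])), ('rod', array([[ 0.486, -0.212,  0.044]]))]
[0.669 0.129 0.06 ]
[ 0.573 -0.202  0.02 ]
[0.392 0.028 0.004]
```

```bash
python3 -m inch '[{"hand":1,"slide":[18,-33,0],"yaw":0.15},{"hand":1,"slide":[18,-33,0],"yaw":0.3},{"hand":1,"slide":[18,-33,0],"yaw":0.3},{"hand":1,"slide":[35.7,-65.7,0],"yaw":0.3},{"hand":1,"slide":[35.7,-65.7,0],"yaw":0.3},{"hand":1,"slide":[35.7,-65.7,0],"yaw":0.3},{"hand":1,"slide":[35.7,-65.7,0],"yaw":0.3},{"hand":1,"slide":[35.7,-65.7,0],"yaw":0.3},{"hand":1,"slide":[35.7,-65.7,0],"yaw":0.3},{"hand":1,"slide":[35.7,-65.7,0],"yaw":0.3}]'
```

```text
time_s: 1.35
tcp_pos: [0.5388, 0.0261, 0.2921]
ee_rot: [[0.996, -0.094, -0.0], [-0.094, -0.996, 0.0], [-0.0, -0.0, -1.0]]
wrist_force: [0.8, 0.7, 0.1]
gripper_width: 0.019
```

```bash
python3 -m inch '[{"hand":1,"slide":[5.9,-10.6,0],"yaw":0},{"hand":1,"slide":[5.9,-10.6,0],"yaw":0},{"hand":1,"slide":[5.9,-10.6,0],"yaw":0},{"hand":1,"slide":[5.9,-10.6,-5],"yaw":0},{"hand":1,"slide":[5.9,-10.6,-10],"yaw":0},{"hand":1,"slide":[5.9,-10.6,-12],"yaw":0},{"hand":1,"slide":[5.9,-10.6,-12],"yaw":0},{"hand":1,"slide":[5.9,-10.6,-12],"yaw":0}]'; python3 - <<'E'
from h import *
s=sense();print(s['tcp_pos'],s['wrist_force'])
a=capture("scene")[100:275,110:360];b=capture("wrist")
cv2.imwrite("pics/v1.png",np.hstack([cv2.resize(a,(429,300)),cv2.resize(b,(371,300))]))
E
```

```text
time_s: 2.35
tcp_pos: [0.5979, -0.0774, 0.1735]
ee_rot: [[0.996, -0.093, 0.002], [-0.093, -0.996, -0.0], [0.002, -0.0, -1.0]]
wrist_force: [0.4, 0.0, 0.2]
gripper_width: 0.004
[ 0.59786102 -0.07743417  0.17348848] [0.37857674 0.04448546 0.23315916]
```

View pics/v1.png

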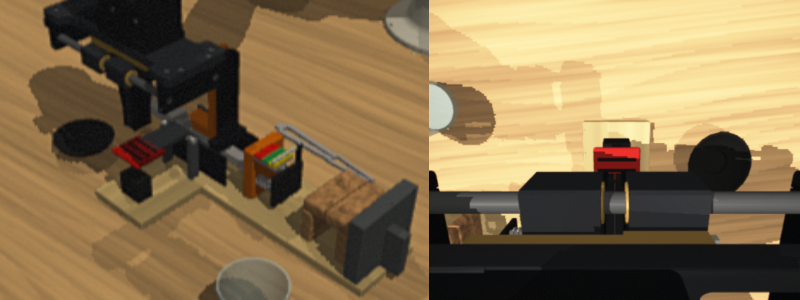

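```bash
python3 -m inch '[{"hand":1,"slide":[0,-0.2,-2],"yaw":0},{"hand":1,"slide":[0,-0.2,-3],"yaw":0},{"hand":1,"slide":[0,-0.2,-3.6],"yaw":0},{"hand":1,"slide":[0,-0.2,-4.2],"yaw":0},{"hand":1,"slide":[0,-0.2,-4.7],"yaw":0},{"hand":1,"slide":[0,-0.2,-5],"yaw":0},{"hand":1,"slide":[0,-0.2,-5],"yaw":0}]'
```

```text
time_s: 3.32
tcp_pos: [0.5976, -0.0801, 0.1237]
ee_rot: [[0.996, -0.093, 0.001], [-0.093, -0.996, -0.001], [0.001, 0.0, -1.0]]
wrist_force: [-2.5, 0.2, 6.7]
gripper_width: 0.005
```

```bash
python3 -m inch '[{"hand":1,"slide":[0,0,-0.2],"yaw":0},{"hand":1,"slide":[0,0,-0.3],"yaw":0},{"hand":1,"slide":[0,0,-0.3],"yaw":0}]';python3 -m inch '[{"hand":1,"slide":[0,0,-0.1],"yaw":0},{"hand":1,"slide":[0,0,-0.2],"yaw":0},{"hand":1,"slide":[0,0,-0.2],"yaw":0}]'
```

```text
time_s: 3.7
tcp_pos: [0.598, -0.0801, 0.1221]
ee_rot: [[0.996, -0.093, 0.002], [-0.093, -0.996, -0.001], [0.002, 0.001, -1.0]]
wrist_force: [-3.6, 1.3, 12.1]
gripper_width: 0.006
time_s: 4.08
tcp_pos: [0.5983, -0.0801, 0.1216]
ee_rot: [[0.996, -0.092, 0.004], [-0.092, -0.996, -0.001], [0.004, 0.001, -1.0]]
wrist_force: [-5.2, 0.4, 18.5]
gripper_width: 0.006
```

```bash
python3 -m inch '[{"hand":1,"slide":[0,0,3],"yaw":0},{"hand":1,"slide":[0,0,8],"yaw":0},{"hand":0.5,"slide":[0,0,13],"yaw":0},{"hand":0,"slide":[0,0,16],"yaw":0},{"hand":0,"slide":[0,0,16],"yaw":0}]'; python3 - <<'E'
from h import *
s=sense();print(s['tcp_pos'],s['wrist_force'],s['gripper_width'])
a=capture("scene");b=capture("top")
cv2.imwrite("pics/s2.png",a);cv2.imwrite("pics/t2.png",b)
cv2.imwrite("pics/v2.png",np.hstack([cv2.resize(a[110:275,130:360],(418,300)),cv2.resize(b[140:250,220:360],(382,300))]))
E
```

```text
time_s: 4.7
tcp_pos: [0.5985, -0.0799, 0.2806]
ee_rot: [[0.996, -0.093, 0.008], [-0.093, -0.996, 0.0], [0.008, -0.001, -1.0]]
wrist_force: [0.1, 0.0, -0.8]
gripper_width: 0.259
[ 0.59850348 -0.07990666  0.28064475] [ 0.12200835  0.00973934 -0.84394447] 0.2588554829304142
```

View pics/v2.png

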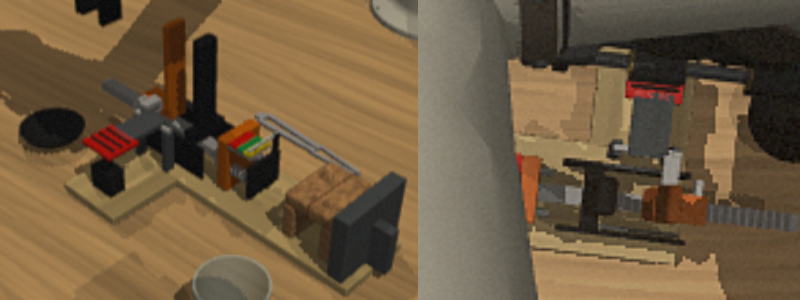

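```bash
python3 -m inch '[{"hand":0,"slide":[-5,1.3,0],"yaw":0},{"hand":0,"slide":[-9.7,2.5,0],"yaw":0},{"hand":0,"slide":[-9.7,2.5,0],"yaw":0},{"hand":0,"slide":[-9.7,2.5,0],"yaw":0},{"hand":0,"slide":[-9.7,2.5,0],"yaw":0}]'; python3 - <<'E'
from h import *
s=sense();print(s['tcp_pos'],s['gripper_width'])
a=capture("scene");b=capture("wrist")
cv2.imwrite("pics/v3.png",np.hstack([cv2.resize(a[60:225,130:360],(418,300)),cv2.resize(b,(400,300))]))
E
```

```text
time_s: 5.42
tcp_pos: [0.5012, -0.0551, 0.2766]
ee_rot: [[0.996, -0.094, -0.001], [-0.094, -0.996, -0.0], [-0.001, 0.0, -1.0]]
wrist_force: [0.2, -0.0, -0.4]
gripper_width: 0.921
[ 0.50116977 -0.05505838  0.27663755] 0.9209245515165281
```

View pics/v3.png

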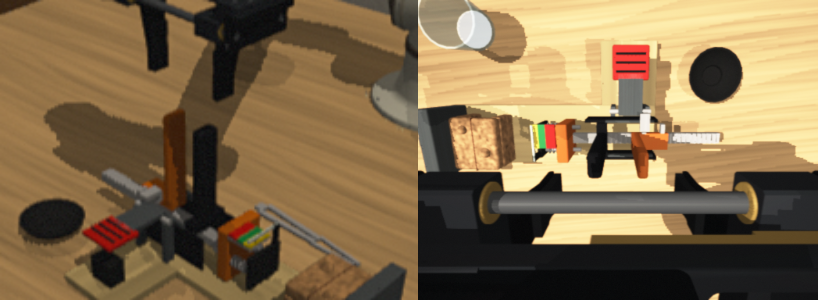

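```bash
python3 -m inch '[{"hand":0,"slide":[0,0,-3],"yaw":0},{"hand":0,"slide":[0,0,-6],"yaw":0},{"hand":0,"slide":[0,0,-9.2],"yaw":0},{"hand":0,"slide":[0,0,-9.2],"yaw":0},{"hand":0.26,"slide":[0,0,-9.2],"yaw":0},{"hand":0.3,"slide":[0,0,-9.2],"yaw":0},{"hand":0.3,"slide":[0,0,-9.2],"yaw":0}]'
```

```text
time_s: 6.4
tcp_pos: [0.5007, -0.0549, 0.1863]
ee_rot: [[0.996, -0.094, 0.002], [-0.094, -0.996, 0.0], [0.002, -0.001, -1.0]]
wrist_force: [0.5, -0.2, 0.3]
gripper_width: 0.755
```

```bash
python3 -m inch '[{"hand":0.34,"slide":[0,0,0],"yaw":0},{"hand":0.34,"slide":[0,0,0],"yaw":0},{"hand":0.34,"slide":[0,0,0],"yaw":0}]';python3 -m inch '[{"hand":0.38,"slide":[0,0.13,0],"yaw":0},{"hand":0.38,"slide":[0,0.13,0],"yaw":0},{"hand":0.38,"slide":[0,0.13,0],"yaw":0}]'
```

```text
time_s: 6.78
tcp_pos: [0.5002, -0.055, 0.1853]
ee_rot: [[0.996, -0.094, 0.0], [-0.094, -0.996, 0.0], [0.0, -0.0, -1.0]]
wrist_force: [0.4, 0.6, -0.1]
gripper_width: 0.66
time_s: 7.15
tcp_pos: [0.5003, -0.0534, 0.1853]
ee_rot: [[0.996, -0.093, 0.0], [-0.093, -0.996, 0.0], [0.0, -0.0, -1.0]]
wrist_force: [0.1, 1.7, 0.2]
gripper_width: 0.623
```

```bash
python3 -m inch '[{"hand":0.44,"slide":[0.02,0.25,0],"yaw":0},{"hand":0.5,"slide":[0.05,0.5,0],"yaw":0},{"hand":0.55,"slide":[0.07,0.75,0],"yaw":0},{"hand":0.59,"slide":[0.08,0.9,0],"yaw":0},{"hand":0.59,"slide":[0.08,0.9,0],"yaw":0},{"hand":0.59,"slide":[0.08,0.9,0],"yaw":0}]'; python3 - <<'E'
from h import *
s=sense();print(s['tcp_pos'],s['gripper_width'],s['wrist_force'])
a=capture("scene");b=capture("top");c=capture("wrist")
for n,i in zip("stw",(a,b,c)): cv2.imwrite(f"pics/{n}4.png",i)
cv2.imwrite("pics/v4.png",np.vstack([np.hstack([cv2.resize(a[150:275,200:360],(400,300),interpolation=2),cv2.resize(b[160:240,160:270],(400,300),interpolation=2)]),cv2.resize(c[110:210,0:280],(800,286),interpolation=2)]))
E
```

```text
time_s: 7.9
tcp_pos: [0.5011, -0.0444, 0.1852]
ee_rot: [[0.996, -0.093, 0.0], [-0.093, -0.996, 0.0], [0.0, -0.0, -1.0]]
wrist_force: [0.7, -0.0, -1.3]
gripper_width: 0.414
[ 0.50113705 -0.04437069  0.18523309] 0.41389491102422005 [ 0.74185001 -0.04579347 -1.26557427]
```

View pics/v4.png

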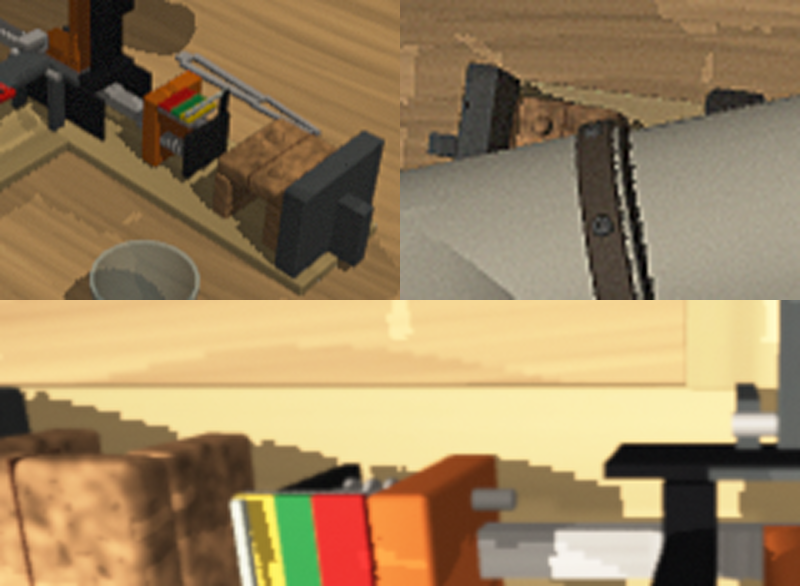

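```bash
cat >>h.py <<'E'
PC=(0.50273,-0.04104,1.47619)
def wray(s,uv,z):
    m=camera_model("wrist");k=m["mtx"];T=m["tool_from_camera"]
    d=np.array([(uv[0]-k[0,2])/k[0,0],-(uv[1]-k[1,2])/k[1,1],-1])
    Rr=np.array(s["ee_rot"]);o=Rr@T[:3,3]+s["tcp_pos"];d=Rr@T[:3,:3]@d
    P=o+d*(z-o[2])/d[2]
    return (P-[PC[0],PC[1],0])@R(PC[2])*1e3
E
python3 - <<'E'
from h import *
s=sense()
for n,uv,z in(("pointer",(82,178),.08),("ptr low",(85,205),.08),("red/orange",(128,180),.08),("cork",(60,170),.067),("cork side",(87,155),.067),("pad corner top",(125,162),.06)):
    print(n,np.round(wray(s,uv,z)))
a=cv2.imread("pics/s4.png")
E
```

```text
pointer [112. -26.  80.]
ptr low [112.  -7.  80.]
red/orange [ 81. -24.  80.]
cork [134. -29.  67.]
cork side [113. -39.  67.]
pad corner top [ 91. -33.  60.]
```

```bash
python3 -m inch '[{"hand":0.5,"slide":[-0.04,-0.4,0],"yaw":0},{"hand":0.42,"slide":[-0.07,-0.75,0],"yaw":0},{"hand":0.33,"slide":[-0.1,-1.05,0],"yaw":0},{"hand":0.33,"slide":[-0.1,-1.05,0],"yaw":0},{"hand":0.33,"slide":[-0.1,-1.05,0],"yaw":0},{"hand":0.33,"slide":[-0.1,-1.05,0],"yaw":0},{"hand":0.33,"slide":[-0.1,-1.05,0],"yaw":0}]';python3 -m inch '[{"hand":0.38,"slide":[0.01,0.15,0],"yaw":0},{"hand":0.44,"slide":[0.03,0.4,0],"yaw":0},{"hand":0.5,"slide":[0.05,0.65,0],"yaw":0},{"hand":0.55,"slide":[0.07,0.9,0],"yaw":0},{"hand":0.59,"slide":[0.1,1.05,0],"yaw":0},{"hand":0.59,"slide":[0.1,1.05,0],"yaw":0},{"hand":0.59,"slide":[0.1,1.05,0],"yaw":0}]'; cat >>h.py <<'E'
def look(n):
    s=sense();print(np.round(s['tcp_pos'],4),round(s['gripper_width']*87,1),np.round(s['wrist_force'],1),s['time_s'])
    a=capture("scene");c=capture("wrist")
    cv2.imwrite(f"pics/s{n}.png",a);cv2.imwrite(f"pics/w{n}.png",c)
    cv2.imwrite(f"pics/v{n}.png",np.vstack([cv2.resize(a[150:275,190:360],(408,300),interpolation=2),cv2.resize(c[110:210,0:136],(408,300),interpolation=2)]))
E
python3 -c "from h import *;look(5)"
```

```text
time_s: 8.93
tcp_pos: [0.5, -0.0553, 0.1853]
ee_rot: [[0.996, -0.094, -0.0], [-0.094, -0.996, -0.0], [-0.0, 0.0, -1.0]]
wrist_force: [0.6, 0.6, -0.1]
gripper_width: 0.672
time_s: 9.8
tcp_pos: [0.5009, -0.0443, 0.1852]
ee_rot: [[0.996, -0.093, -0.0], [-0.093, -0.996, 0.0], [-0.0, -0.0, -1.0]]
wrist_force: [-1.5, 1.3, 0.3]
gripper_width: 0.415
[ 0.5009 -0.0443  0.1852] 36.1 [-1.5  1.3  0.3] 9.8
```

View pics/v5.png

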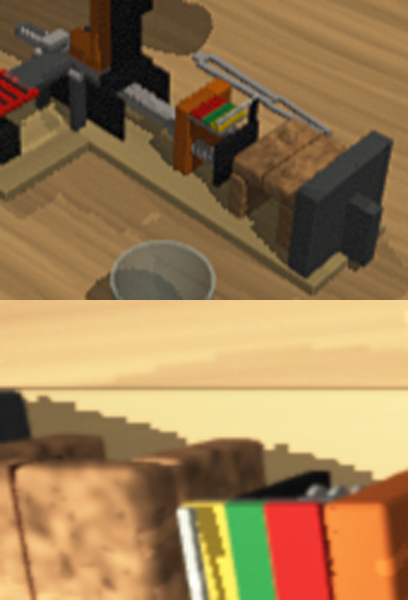

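```bash
cat >>h.py <<'E'
def runs(img,row=190):
    h=cv2.cvtColor(cv2.medianBlur(img,3),cv2.COLOR_BGR2HSV)[row,:200].astype(int);o=[]
    for i,(H,S,V) in enumerate(h):
        c="W" if S<60 and V>120 else "k" if V<50 else "." if S<140 else "R" if H<6 or H>172 else "O" if H<14 else "b" if H<22 else "Y" if H<38 else "G" if H<85 else "."
        if o and o[-1][0]==c:o[-1][2]=i
        else:o.append([c,i,i])
    return " ".join(f"{c}{a}-{b}" for c,a,b in o if b>a)
def meas(n):
    s=sense();c=capture("wrist");cv2.imwrite(f"pics/w{n}.png",c)
    cv2.imwrite(f"pics/s{n}.png",capture("scene"))
    print(np.round(s['tcp_pos'],4),round(s['gripper_width']*87,1),np.round(s['wrist_force'],1),s['time_s'])
    for r in(185,195,205):print(r,runs(c,r))
E
python3 - <<'E'
from h import *
for n in(4,5):
    for r in(185,195,205):print(n,r,runs(cv2.imread(f"pics/w{n}.png"),r))
E
python3 -m inch '[{"hand":0.5,"slide":[-0.04,-0.4,0],"yaw":0},{"hand":0.42,"slide":[-0.07,-0.75,0],"yaw":0},{"hand":0.33,"slide":[-0.1,-1.05,0],"yaw":0},{"hand":0.33,"slide":[-0.1,-1.05,0],"yaw":0},{"hand":0.33,"slide":[-0.1,-1.05,0],"yaw":0},{"hand":0.33,"slide":[-0.1,-1.05,0],"yaw":0},{"hand":0.33,"slide":[-0.1,-1.05,0],"yaw":0}]';python3 -m inch '[{"hand":0.38,"slide":[0.01,0.15,0],"yaw":0},{"hand":0.44,"slide":[0.03,0.4,0],"yaw":0},{"hand":0.5,"slide":[0.05,0.65,0],"yaw":0},{"hand":0.55,"slide":[0.07,0.9,0],"yaw":0},{"hand":0.59,"slide":[0.1,1.05,0],"yaw":0},{"hand":0.59,"slide":[0.1,1.05,0],"yaw":0},{"hand":0.59,"slide":[0.1,1.05,0],"yaw":0}]';python3 -c "from h import *;meas(6)"
```

```text
4 185 .0-3 O5-7 .8-11 b12-13 .14-46 b49-50 .51-56 .58-80 W81-85 Y87-96 G98-107 R110-128 O129-130 b131-137 O138-174 .175-199
4 195 .0-6 O8-9 .10-49 .53-61 .63-64 b66-68 .69-70 .76-82 W83-86 .87-88 Y89-97 G99-109 R111-129 O130-132 b133-135 O136-166 W168-174 .175-179 W180-199
4 205 .0-8 O9-10 .12-49 b52-54 .55-65 .67-68 .70-73 .75-83 W84-87 .88-89 Y90-98 G99-110 R113-130 O131-167 W169-199
5 185 .0-4 O5-7 .8-12 b13-14 .15-45 .49-59 W60-63 .64-65 Y66-75 G77-87 R89-107 O108-110 b111-116 O117-158 .159-199
5 195 .0-6 O7-8 .10-50 .52-60 W61-65 .66-67 Y68-76 G77-88 R91-109 O110-149 W151-199
5 205 .0-8 b10-11 .12-49 .51-52 .54-62 W63-67 Y69-78 G80-89 R92-110 O111-149 W151-199
time_s: 10.78
tcp_pos: [0.5001, -0.0553, 0.1853]
ee_rot: [[0.996, -0.094, 0.0], [-0.094, -0.996, -0.0], [0.0, -0.0, -1.0]]
wrist_force: [-0.3, 0.2, 0.5]
gripper_width: 0.669
time_s: 11.65
tcp_pos: [0.501, -0.0444, 0.1852]
ee_rot: [[0.996, -0.093, -0.0], [-0.093, -0.996, 0.0], [-0.0, -0.0, -1.0]]
wrist_force: [0.3, 0.6, -0.1]
gripper_width: 0.416
[ 0.501  -0.0444  0.1852] 36.2 [ 0.3  0.6 -0.1] 11.65
185 .0-4 O5-7 .9-10 b11-15 .16-38 W39-42 .43-44 Y45-54 G55-66 R69-87 O88-90 b93-94 O95-142 .143-199
195 .0-6 O7-8 .10-40 W41-44 .45-46 Y47-56 G58-68 R70-88 O89-131 W133-199
205 .0-8 O9-10 .12-41 W42-46 .47-49 Y50-58 G60-69 R72-89 O90-132 W134-199
```

```bash

python3 -m inch '[{"hand":0.5,"slide":[-0.04,-0.4,0],"yaw":0},{"hand":0.42,"slide":[-0.07,-0.75,0],"yaw":0},{"hand":0.33,"slide":[-0.1,-1.05,0],"yaw":0},{"hand":0.33,"slide":[-0.1,-1.05,0],"yaw":0},{"hand":0.33,"slide":[-0.1,-1.05,0],"yaw":0},{"hand":0.33,"slide":[-0.1,-1.05,0],"yaw":0},{"hand":0.33,"slide":[-0.1,-1.05,0],"yaw":0}]';python3 -m inch '[{"hand":0.38,"slide":[0.01,0.15,0],"yaw":0},{"hand":0.43,"slide":[0.03,0.4,0],"yaw":0},{"hand":0.48,"slide":[0.05,0.6,0],"yaw":0},{"hand":0.52,"slide":[0.07,0.77,0],"yaw":0},{"hand":0.52,"slide":[0.07,0.77,0],"yaw":0},{"hand":0.52,"slide":[0.07,0.77,0],"yaw":0}]';python3 -c "from h import *;look(7);meas('7b')"
```

```text
time_s: 12.62
tcp_pos: [0.5001, -0.0553, 0.1853]
ee_rot: [[0.996, -0.094, 0.0], [-0.094, -0.996, 0.0], [0.0, -0.0, -1.0]]
wrist_force: [0.2, -0.7, -0.2]
gripper_width: 0.672
time_s: 13.38
tcp_pos: [0.5007, -0.0473, 0.1852]
ee_rot: [[0.996, -0.093, -0.0], [-0.093, -0.996, 0.0], [-0.0, 0.0, -1.0]]
wrist_force: [-0.2, -1.2, -1.3]
gripper_width: 0.485
[ 0.5007 -0.0473  0.1852] 42.2 [-0.2 -1.2 -1.3] 13.375
[ 0.5007 -0.0473  0.1852] 42.1 [ 0.3 -1.6  0.1] 13.475
185 b0-1 .2-22 W23-26 .27-28 Y29-38 G40-49 R52-70 O71-129 .131-199
195 .0-24 W25-28 .29-30 Y31-40 G42-51 R54-72 O73-118 W120-199
205 .0-26 W27-30 .31-32 Y33-41 G42-53 R56-74 O75-119 W121-199
```

View pics/v7.png

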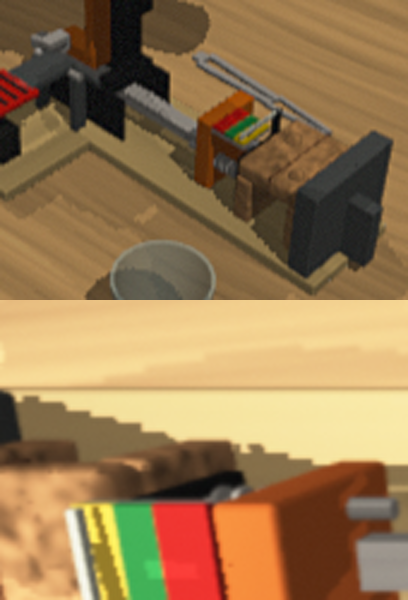

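```bash

python3 -m inch '[{"hand":0.54,"slide":[0.01,0.1,0],"yaw":0},{"hand":0.555,"slide":[0.01,0.16,0],"yaw":0},{"hand":0.555,"slide":[0.01,0.16,0],"yaw":0}]';python3 -c "from h import *;meas('8')"
python3 -m inch '[{"hand":0.57,"slide":[0.01,0.06,0],"yaw":0},{"hand":0.59,"slide":[0.01,0.12,0],"yaw":0},{"hand":0.59,"slide":[0.01,0.12,0],"yaw":0},{"hand":0.59,"slide":[0.01,0.12,0],"yaw":0}]';python3 -c "from h import *;meas('9')"
```

```text
time_s: 13.95
tcp_pos: [0.5008, -0.0458, 0.1852]
ee_rot: [[0.996, -0.094, -0.0], [-0.094, -0.996, 0.0], [-0.0, -0.0, -1.0]]
wrist_force: [-0.3, -1.6, -0.4]
gripper_width: 0.45
[ 0.5008 -0.0458  0.1852] 39.1 [-0.3 -1.6 -0.4] 13.95
185 b0-1 b3-4 .5-22 W23-26 .27-28 Y29-35 G36-47 R50-68 O69-128 .129-199
195 .0-24 W25-28 .29-30 Y31-38 G40-49 R52-70 O71-116 W118-199
205 .1-26 W27-30 .31-33 Y34-39 G41-51 R54-71 O72-117 W119-199
time_s: 14.55
tcp_pos: [0.501, -0.0444, 0.1852]
ee_rot: [[0.996, -0.094, 0.0], [-0.094, -0.996, 0.0], [0.0, -0.0, -1.0]]
wrist_force: [0.7, 0.0, -0.1]
gripper_width: 0.413
[ 0.501  -0.0444  0.1852] 35.9 [ 0.7  0.  -0.1] 14.55
185 b3-4 .5-18 b19-20 Y21-23 W25-28 .29-31 Y32-34 G36-46 R48-67 O68-70 O72-127 .128-199
195 .1-21 Y23-25 W27-30 .31-33 Y34-36 G39-47 R50-68 O69-115 W117-199
205 O1-2 .3-23 Y25-27 W29-32 .33-35 Y36-38 .39-40 G41-49 R52-70 O71-116 W118-199
```

```bash

python3 -m inch '[{"hand":0.5,"slide":[-0.04,-0.4,0],"yaw":0},{"hand":0.42,"slide":[-0.07,-0.75,0],"yaw":0},{"hand":0.33,"slide":[-0.1,-1.05,0],"yaw":0},{"hand":0.33,"slide":[-0.1,-1.05,0],"yaw":0},{"hand":0.33,"slide":[-0.1,-1.05,0],"yaw":0},{"hand":0.33,"slide":[-0.1,-1.05,0],"yaw":0},{"hand":0.33,"slide":[-0.1,-1.05,0],"yaw":0}]';python3 -c "from h import *;meas('10')";python3 -m inch '[{"hand":0.38,"slide":[0.01,0.15,0],"yaw":0},{"hand":0.42,"slide":[0.03,0.35,0],"yaw":0},{"hand":0.46,"slide":[0.05,0.52,0],"yaw":0},{"hand":0.46,"slide":[0.05,0.52,0],"yaw":0},{"hand":0.46,"slide":[0.05,0.52,0],"yaw":0}]';python3 -c "from h import *;meas('11')"
```

```text
time_s: 15.52
tcp_pos: [0.4999, -0.0553, 0.1852]
ee_rot: [[0.996, -0.094, 0.0], [-0.094, -0.996, -0.0], [0.0, 0.0, -1.0]]
wrist_force: [-0.1, 0.5, -1.3]
gripper_width: 0.666
[ 0.4999 -0.0553  0.1852] 58.0 [-0.1  0.5 -1.3] 15.525
185 .0-7 W8-12 .13-14 Y15-21 G22-33 R35-54 O55-117 .118-199
195 .0-10 W11-14 .15-16 Y17-22 .23-24 G25-34 R37-55 O56-104 W106-199
205 .0-12 W13-16 .17-19 Y20-24 G25-36 R39-57 O58-105 W107-199
time_s: 16.25
tcp_pos: [0.5005, -0.0499, 0.1853]
ee_rot: [[0.996, -0.093, 0.0], [-0.093, -0.996, -0.0], [0.0, 0.0, -1.0]]
wrist_force: [-0.3, -2.2, 0.5]
gripper_width: 0.544
[ 0.5005 -0.0499  0.1853] 47.3 [-0.3 -2.2  0.5] 16.25
185 .0-6 b7-8 Y9-15 W17-20 .21-23 G24-33 R36-54 O55-117 .118-199
195 .0-9 Y11-17 W19-22 .23-25 G26-35 R38-56 O57-104 W106-199
205 .0-12 Y13-19 W21-24 .25-28 G29-37 R40-58 O59-106 W108-173 W175-199
```

```bash

python3 -m inch '[{"hand":0.48,"slide":[0.01,0.1,0],"yaw":0},{"hand":0.505,"slide":[0.02,0.2,0],"yaw":0},{"hand":0.505,"slide":[0.02,0.2,0],"yaw":0},{"hand":0.505,"slide":[0.02,0.2,0],"yaw":0},{"hand":0.505,"slide":[0.02,0.2,0],"yaw":0}]';python3 -c "from h import *;meas('12');look(13)"
```

```text
time_s: 16.98
tcp_pos: [0.5006, -0.048, 0.1853]
ee_rot: [[0.996, -0.094, 0.0], [-0.094, -0.996, -0.0], [0.0, 0.0, -1.0]]
wrist_force: [0.2, -3.6, 0.1]
gripper_width: 0.501
[ 0.5006 -0.048   0.1853] 43.6 [ 0.2 -3.6  0.1] 16.975
185 .0-5 Y6-18 W20-23 .24-26 G27-31 R33-52 O53-115 .116-199
195 .0-6 Y8-20 W22-25 .26-28 G29-32 .33-34 R36-54 O55-102 W104-199
205 .0-9 Y10-22 W24-27 .28-31 G32-34 R37-55 O56-104 W105-199
[ 0.5007 -0.048   0.1853] 43.6 [ 0.4 -2.3 -0.5] 17.075
```

View pics/v13.png

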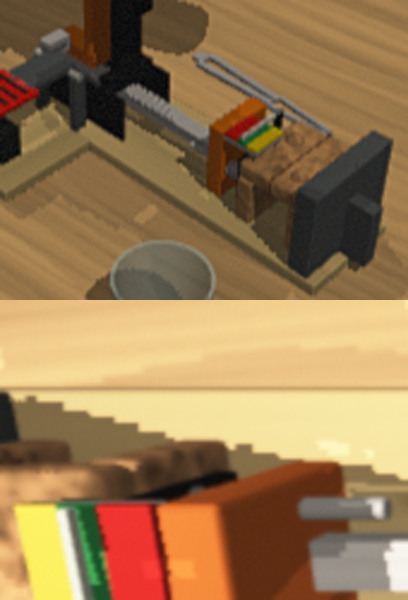

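```bash
python3 - <<'E'
import cv2,numpy as np
f=lambda n:cv2.resize(cv2.imread(f"pics/{n}.png")[180:240,265:325],(400,400),interpolation=cv2.INTER_NEAREST)
g=lambda n:cv2.resize(cv2.imread(f"pics/{n}.png")[172:209,0:75],(400,197),interpolation=cv2.INTER_NEAREST)
cv2.imwrite("pics/v14.png",np.vstack([np.hstack([f("s7"),f("s13")]),np.hstack([g("w7"),g("w13")])]))
E
```

```text
(no output)
```

View pics/v14.png

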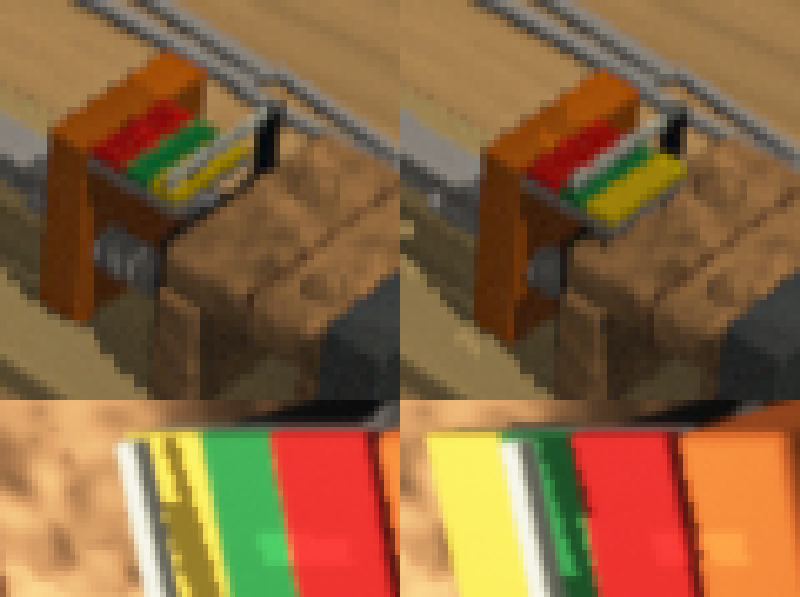

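The two views bracket the pointer. The wrist camera shows it at the yellow side of green and the scene camera at the red side, as parallax would from opposite sides. The shift from zero is about 10 mm, which is mid-green. I'll hold for a moment to check it stays there, then hand in.

```bash

python3 -m inch '[{"hand":0.505,"slide":[0,0,0],"yaw":0},{"hand":0.505,"slide":[0,0,0],"yaw":0},{"hand":0.505,"slide":[0,0,0],"yaw":0},{"hand":0.505,"slide":[0,0,0],"yaw":0},{"hand":0.505,"slide":[0,0,0],"yaw":0},{"hand":0.505,"slide":[0,0,0],"yaw":0}]';python3 -c "from h import *;meas('15');print(finish_job())"
```

```text
time_s: 17.92
tcp_pos: [0.5007, -0.048, 0.1853]
ee_rot: [[0.996, -0.094, 0.0], [-0.094, -0.996, 0.0], [0.0, -0.0, -1.0]]
wrist_force: [0.1, -3.2, 0.6]
gripper_width: 0.501
[ 0.5007 -0.048   0.1853] 43.6 [ 0.1 -3.2  0.6] 17.925
185 .0-5 Y6-18 W20-23 .24-26 G27-31 R33-52 O53-115 .116-199
195 .0-6 Y8-20 W22-25 .26-28 G29-32 .33-34 R36-54 O55-102 W104-199
205 .0-9 Y10-22 W24-27 .28-31 G32-34 R37-55 O56-103 W105-199
the job is handed in; nothing more can be done
None
```

I pressed the pedal to its stop, and the trigger sprang out. I then gave four full squeezes and a partial fifth, which I was still holding when I handed in at 18 s with the trigger and handle 43.6 mm apart over their outer faces.

- **Pad:** the pointer had moved about 10 mm from its zero, roughly mid-green, and did not change over about 1 s of holding. The wrist camera showed it at the yellow side of green and the scene camera at the red side. I read that as parallax, because the two cameras look from opposite sides.
- **Slack on release:** the pad dropped from about 4 mm to 2 mm when I let the trigger out before the last squeeze, and the last squeeze took this up.
- **Forces:** the highest wrist force I read was about 19 N, on the pedal stop. It was about 3 N while holding.
- **Other objects:** I never took the gripper near the jaw, pad or cork. The cup and forceps looked unmoved in the last pictures. I did not check the dish again after the pumping.
- **Cork against the fence:** I did not measure this directly. I take it as seated because the pad compressed as the trigger was squeezed.

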